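Release the purple fob from the key-station dispenser

ROBOT

A 7-joint arm with a two-finger parallel gripper is mounted at the origin on the work surface. World frame = base frame: x ahead of the robot, y to its left, z up, the work surface at z = 0. Lengths are in m, angles in rad, forces in N, time in s.
With the tool pointing down it reaches from about 0.35 to 0.9 m from the base axis. Payload 7.2 kg.
Tool frame: the origin (TCP) lies midway between the tips of the shut fingers; the grasp point (between the pads) lies 19 mm behind it; z points along the fingers, y is the line along which they close (so a half turn about z gives the same grasp; the last joint's range is limited). The gripper opens to 88 mm and grips with 3 to 60 N. Pads are 20 mm wide; open, the fingers measure 115 mm over their backs; the gripper's body (75 mm by 178 mm) begins 61 mm behind the grasp point.
Start: joints at [1.271, 0.411, -0.013, 1.596, 0.006, 1.134, -0.082], TCP at [0.144, -0.608, 0.223] pointing down, gripper open.
Joint ranges: [-2.95, 2.95], [-0.29, 1.99], [-1.47, 1.44], [0.14, 2.54], [-1.03, 4.17], [0.13, 1.85], [-2.86, 2.86]. Speed limits (rad/s): [2.39, 2.39, 3.01, 3.01, 3.14, 3.14, 3.14].

INTERFACE

Orientations are given as [roll, pitch, yaw] about the fixed x, y, z axes, in that order (R = Rz(yaw) Ry(pitch) Rx(roll)).
In Python, from cell import bot gives the robot as it stands.
- The arm moves only by the tool play_rows, never from a script. Its argument "increments" is a list of rows, each a list of 6 numbers: the shift along the world's x, y, z as a fraction of full scale, then the turn, a rotation vector about the world's x, y, z as a fraction of full scale. In form: [[x, y, z, wx, wy, wz], ...]. A call has 1 to 10 rows; each row shifts and turns the commanded pose from where the row before left it; what a row does not reach is not made up. Full scale, the value 1, is 0.25 m for a shift and pi rad for a turn. A row lasts 1/12 s, in which the tool goes at most 41.7 mm and 7.16 degrees, less where a joint would pass 70% of its speed; a pose out of reach is approached as far as the arm can. A call with a number of a shift or a turn outside -1 to 1 is refused whole. A call with a gripper value outside its range is refused whole. "claw" is the closure, from -1 (fully open) to 1 (shut), so that 0 is half open, set as the call begins (left out, the last holds). The fingers move at their own pace and stop on an object; the grip force is fixed at half the most. Time passes only in rows, so rows that do not move let the fingers close. It gives the time, the measured TCP pose, the force, the opening and the grip force at its end, in the units of the state.
- bot.get_obs(): the state, without advancing time (a new reading comes with each control period).
- bot.grab_frame(name): name is "scene" or "side" or "wrist"; returns (picture, depth): 400x640x3 uint8, red, green, blue; 400x640 float32, m along the optical axis (not along the pixel's ray), 0 where there is no reading.
- bot.calibration(name): a dict with "intrinsics" (3x3 intrinsics, pixels), "position" and "rotation" of the camera in the world; the wrist camera has in their place "hand_eye" (4x4, takes a point from camera to tool coordinates, whose origin is the TCP and whose axes are the flange's). Camera axes: x right, y up, looking along -z (the intrinsics and any distortion apply to the point x, -y, -z); pixel columns grow to the right and rows downward; lengths in m; the calibration is good to about 2 mm. A picture is of the moment at which its call begins: read the wrist's pose just before it. calibration takes no time and is no camera call.
- bot.sign_off(): hands the job in; it is judged then, once.
The state is a dict: "time_s": time; "joint_pos": joint angles; "qvel": joint speeds; "joint_torque": joint torques, N m; "eef_pos": TCP position; "eef_rot": TCP orientation; "ft_force": force on the tool from outside, world axes, zero at the start; "ft_torque": the same for the moment, N m; "gripper_width": opening from 0.0 (shut) to 1.0 (fully open); "finger_force": force on a finger pad.
Only numpy, scipy, OpenCV 4.12 (cv2) and the standard library are available. Lean on these libraries where they do the work, as an engineer would, in place of code of your own. Each camera call takes 0.05 s, during which the arm holds its last target. There are 200 camera calls.

TASK

Press down the yellow pad of the rocking lever that belongs to the lane with the purple ball fob, using the fingertips, so that its red gate lifts and the purple fob rolls out into the white dish; then let the lever come fully back up so the gate is shut again. Leave the other lever unpressed and the orange fob in its lane, do not touch either fob, and leave the dish and everything else on the ledge where it is.

Things in the scene. Friction and masses are not known exactly. Their poses are not given: they have to be found in the camera images.
- dispenser: Fob dispenser, fixed: white base 235 x 176 mm, two open sloping lanes, a rocking lever outside each. Origin on the ledge below the pivots, midway between the lanes; x points from the outlets (robot's end) up-slope to the rear, y left, z up. Lane centres at y = +20 (left) and -20 mm (right), 30 mm wide, 7 degrees, floor 37 mm high at the outlets (x = -80 mm). Pivots at x = 0, 98 mm high; brackets 109 mm high.
- lever_left (a joint): Angle (rad) of the left lever, on the +y side, serving the left lane: 0 at rest with the gate shut, 0.36 at its stop with the yellow pad down and the red gate at the other end up. The fob can pass under the gate from about 0.25; hold it there until the fob is through. A spring (3 to 5 N at the pad) returns it to 0 when let go.
- lever_right (a joint): The same for the right lever (on the -y side, serving the right lane).
- pad_left (a point): Centre of the top face of the left lever's yellow pad (36 x 36 x 8 mm), at x = -90, y = +62, z = 106 mm in the dispenser's frame at rest, 90 mm in front of the pivot. It goes straight down 32 mm to the stop (under 5 mm sideways), tilting by 0.36 rad. Nothing stands above it or in its way below.
- pad_right (a point): The same for the right lever, at y = -62 mm in the dispenser's frame.
- purple_fob_center (a point): Centre of the purple silicone ball fob, 28 mm in diameter, 25 g. It waits behind the red gate (about 120 mm behind the pivot line) of the left or the right lane, at random, centre about 75 mm above the ledge.
- orange_fob_center (a point): Centre of the orange silicone ball fob, of the same size, waiting behind the gate of the other lane.
- dish: White round ceramic dish, 110 mm across at the rim and 30 mm high, standing loose on the ledge beneath the lane outlets, 125 mm in front of the pivots. Origin at the centre of its underside.
- key: Bystander: silver flat key, about 63 mm long and 4 mm thick, lying loose. Origin at its underside.
- padlock: Bystander: stainless combination padlock, 26 x 46 mm, 72 mm high with its shackle, standing loose. Origin at the centre of its underside.
- bell: Bystander: small frosted glass bell, 68 mm across, 55 mm high. Origin at the centre of its underside.
- mug: Bystander: blue mug, 80 mm across, 90 mm high. Origin at the centre of its underside.
- card_tray: Bystander: low open wooden tray, 140 x 100 mm, 40 mm high. Origin at the centre of its underside.
Not all that is in view belongs to the job. Of the things like the dish, leave any that is blue; of the rest the larger one is meant.

How it is judged:
On the way, in this order (a step that is already met when the one before it is completed fails the run):
1. the fingers press the lever of the purple fob's lane and its gate lifts (((y of purple_fob_center in the frame of dispenser above 0 m and value of joint lever_left above 0.15 rad and contact force between the fingers and lever_left above 0.3 N) or (y of purple_fob_center in the frame of dispenser below 0 m and value of joint lever_right above 0.15 rad and contact force between the fingers and lever_right above 0.3 N))), for 0.1 s.
2. the purple fob is in the dish (horizontal distance between purple_fob_center and dish below 0.05 m and height (world z) of purple_fob_center below 0.036 m), for 0.2 s.
At the end, for the whole second after the job is handed in: The purple fob lies in the dish (centre within 50 mm of the dish's axis, below 36 mm), slower than 0.1 m/s; both levers are back up (under 0.04 rad); the orange fob is behind its gate, within 20 mm of its start; the dish and the bystanders are within 30 mm of where they were (all of step 2 and linear speed of purple_fob below 0.1 m/s and value of joint each of lever_left, lever_right below 0.04 rad and distance of orange_fob_center from where it was at the start of the episode below 0.02 m and x of orange_fob_center in the frame of dispenser above 0.1 m and distance of each of dish, key, padlock, bell, mug, card_tray from where it was at the start of the episode below 0.03 m); the robot touches nothing.
It fails at once if the other lever is pressed ((y of orange_fob_center in the frame of dispenser above 0 m and value of joint lever_left above 0.12 rad) or (y of orange_fob_center in the frame of dispenser below 0 m and value of joint lever_right above 0.12 rad)).
It fails at once if the robot touches a fob (contact force between any of the fingers, the arm and purple_fob above 0.3 N or contact force between any of the fingers, the arm and orange_fob above 0.3 N).
It fails at once if a fob is lifted (height (world z) of any of purple_fob_center, orange_fob_center above 0.1 m).
It fails at once if the dish or a bystander is pushed or lifted (distance of any of dish, key, padlock, bell, mug, card_tray from where it was at the start of the episode above 0.03 m).
It also fails if it takes over 32 s, if anything falls off the work surface, if the arm or the gripper's body presses on something with over 40 N, if the wrist force passes 120 N, or if a joint passes its speed limit or range.

## Working session

There is one attempt and no reset: what is moved stays moved. The work goes in short steps, Python scripts to look and compute and a tool call to move; the robot and the scene stay as the last step left them, time stands still between calls to the robot, and variables do not carry over. Pictures are saved under pics/ and viewed, at most 10 in all, crops included, and the job is handed in when it is done.

Besides the shell and the picture viewer there is one more tool, called after "Call:" as name(argument=value, ...) on one line, values as JSON. play_rows: Moves the arm, as the interface text tells. Shift numbers are shares of 0.25 m and turn numbers shares of pi rad, none past 1 either way. Its arguments: {"type":"object","properties":{"increments":{"type":"array"},"claw":{"type":"number"}},"required":["increments"]}

```bash
mkdir -p pics
cat > h.py <<'E'
import numpy as np,cv2
from cell import bot
def pts(name,d,c=None):
    c=c or bot.calibration(name);K=np.array(c["intrinsics"]);v,u=np.mgrid[:400,:640]
    x=(u-K[0,2])/K[0,0]*d;y=(v-K[1,2])/K[1,1]*d
    p=np.stack([x,-y,-d],-1)
    return p@np.array(c["rotation"]).T+np.array(c["position"])
E
python3 - <<'E'
from h import *
o=bot.get_obs();print(o["eef_pos"],o["eef_rot"],o["time_s"])
for n in("scene","side"):
    im,d=bot.grab_frame(n);cv2.imwrite(f"pics/{n}0.png",im[...,::-1]);np.savez(f"{n}0.npz",im=im,d=d)
    c=bot.calibration(n);print(n,c)
    P=pts(n,d);h=cv2.cvtColor(im,cv2.COLOR_RGB2HSV)
    for nm,lo,hi in(("yellow",22,35),("orange",8,18),("purple",125,160),("red",0,5)):
        m=cv2.inRange(h,(lo,110,60),(hi,255,255))
        k,l,s,ce=cv2.connectedComponentsWithStats(m)
        for i in range(1,k):
            if s[i,4]>25:
                q=P[(l==i)&(d>0)];print(nm,s[i].tolist(),ce[i].round(),np.median(q,0).round(3),q.min(0).round(3),q.max(0).round(3)) if len(q) else print(nm,ce[i])
E
```

```text
[ 0.14341208 -0.60779266  0.2217979 ] [-3.13997092e+00  1.18860443e-04  2.31841262e-01] 0.0
scene {'intrinsics': array([[434.31546693,   0.        , 320.30553202],
       [  0.        , 434.31546693, 197.03472651],
       [  0.        ,   0.        ,   1.        ]]), 'position': array([ 1.08276052, -0.48680357,  1.27745387]), 'rotation': array([ 0.52685716, -0.00411123,  0.81076756])}Traceback (most recent call last):
  File "<stdin>", line 6, in <module>
  File "h.py", line 7, in pts
    return p@np.array(c["rotation"]).T+np.array(c["position"])
           ~~~~~~~~~~~~~~~~~~~~~~~~~~~^~~~~~~~~~~~~~~~~~~~~~~~
ValueError: operands could not be broadcast together with shapes (400,640) (3,)
```

```bash
sed -i 's/np.array(c\["rotation"\]).T/Rotation.from_euler("xyz",c["rotation"]).as_matrix().T/; 1a from scipy.spatial.transform import Rotation' h.py
python3 - <<'E'
from h import *
for n in("scene","side"):
    im,d=bot.grab_frame(n);cv2.imwrite(f"pics/{n}0.png",im[...,::-1]);np.savez(f"{n}0.npz",im=im,d=d)
    P=pts(n,d);h=cv2.cvtColor(im,cv2.COLOR_RGB2HSV)
    for nm,lo,hi in(("yellow",22,35),("orange",8,18),("purple",125,160),("red",0,5)):
        m=cv2.inRange(h,(lo,110,60),(hi,255,255))
        k,l,s,ce=cv2.connectedComponentsWithStats(m)
        for i in range(1,k):
            if s[i,4]>25:
                q=P[(l==i)&(d>0)];print(n,nm,s[i].tolist(),np.median(q,0).round(3),q.min(0).round(3),q.max(0).round(3)) if len(q) else print(nm,ce[i])
E
```

```text
scene yellow [437, 72, 7, 9, 44] [0.54  0.629 0.146] [0.521 0.622 0.124] [0.549 0.658 0.162]
scene yellow [316, 168, 15, 11, 104] [0.53  0.056 0.106] [ 0.458  0.035 -0.003] [0.549 0.126 0.113]
scene yellow [284, 186, 14, 13, 107] [ 0.515 -0.069  0.106] [ 0.445 -0.087  0.001] [ 0.533 -0.018  0.115]
scene orange [81, 0, 19, 21, 56] [-1.12   0.004 -0.2  ] [-1.307 -0.044 -0.219] [-0.948  0.039 -0.026]
scene orange [0, 0, 562, 400, 110896] [ 0.446 -0.217  0.001] [-1.061 -1.06  -0.761] [0.987 1.626 0.446]
scene orange [97, 14, 13, 17, 54] [-1.061  0.016 -0.204] [-1.136 -0.014 -0.214] [-0.98   0.044 -0.197]
scene orange [36, 32, 10, 11, 41] [-1.166 -0.262 -0.202] [-1.218 -0.399 -0.213] [ 0.113 -0.251  0.649]
scene orange [104, 35, 9, 11, 26] [-0.923 -0.037 -0.204] [-0.956 -0.059 -0.213] [-0.89   0.003 -0.196]
scene orange [31, 40, 24, 26, 133] [-1.051 -0.311 -0.204] [-1.166 -0.419 -0.216] [ 0.119 -0.262  0.642]
scene orange [87, 42, 13, 9, 30] [-0.937 -0.109 -0.204] [-0.957 -0.135 -0.211] [-0.897 -0.074 -0.196]
scene orange [51, 46, 9, 17, 38] [-1.001 -0.273 -0.204] [-1.059 -0.311 -0.218] [
[... 2703 characters left out ...]
84, 0, 56, 47, 2162] [ 0.224 -2.243  0.365] [-0.038 -2.279  0.25 ] [ 0.372 -0.158  0.753]
side orange [36, 28, 604, 372, 104119] [0.305 0.153 0.001] [-0.279 -2.287 -0.767] [2.042 0.848 0.72 ]
side orange [518, 131, 8, 14, 28] [ 0.001 -0.041  0.496] [-0.005 -0.048  0.478] [ 0.007 -0.032  0.507]
side orange [311, 178, 19, 13, 106] [ 0.747 -0.176  0.001] [ 0.623 -0.199 -0.004] [ 0.805 -0.063  0.096]
side orange [497, 262, 7, 16, 29] [-0.057  0.038  0.16 ] [-0.062  0.033  0.137] [-0.054  0.044  0.191]
side orange [481, 266, 10, 12, 41] [-0.03   0.061  0.151] [-0.038  0.053  0.134] [-0.017  0.064  0.174]
side red [313, 332, 68, 68, 3404] [0.117 0.451 0.032] [0.027 0.336 0.   ] [0.216 0.559 0.038]
```

View pics/scene0.png

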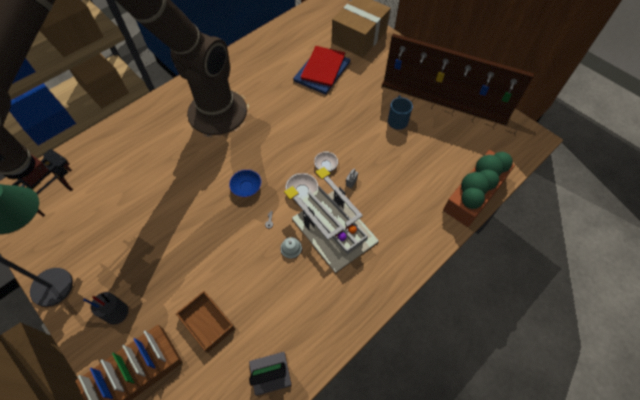

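View pics/side0.png

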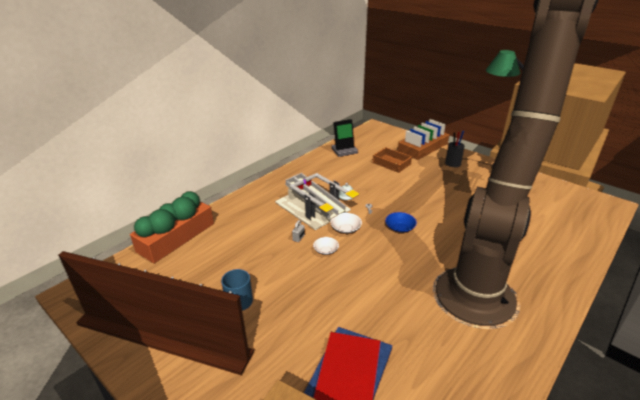

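The scene view shows the purple fob at (342,236) in the right lane and the orange one at (352,229) in the left. The right pad is at (290,192), and the large white dish sits at (302,187) under the outlets. The side view confirms this layout, with the blue and small white dishes as decoys. The right pad is at about (0.513, -0.068, 0.106), and the dispenser's yaw is about -0.12.

Call:
play_rows(increments=[[0.073, 0.108, 0, 0, 0, -0.0056], [0.073, 0.108, 0, 0, 0, -0.0056], [0.073, 0.108, 0, 0, 0, -0.0056], [0.073, 0.108, 0, 0, 0, -0.0056], [0.073, 0.108, 0, 0, 0, -0.0056], [0.073, 0.108, 0, 0, 0, -0.0056], [0.073, 0.108, 0, 0, 0, -0.0056], [0.073, 0.108, 0, 0, 0, -0.0056], [0.073, 0.108, 0, 0, 0, -0.0056], [0.073, 0.108, 0, 0, 0, -0.0056]], claw=1)

```text
time_s: 0.98
eef_pos: [0.3265, -0.3368, 0.2226]
eef_rot: [3.142, 0.0, 0.055]
ft_force: [0.3, 0.1, 0.8]
gripper_width: 0.281
finger_force: 0.0
```

Call:
play_rows(increments=[[0.073, 0.108, 0, 0, 0, -0.0056], [0.073, 0.108, 0, 0, 0, -0.0056], [0.073, 0.108, 0, 0, 0, -0.0056], [0.073, 0.108, 0, 0, 0, -0.0056], [0.073, 0.108, 0, 0, 0, -0.0056], [0.073, 0.108, 0, 0, 0, -0.0056], [0.073, 0.108, 0, 0, 0, -0.0056], [0.073, 0.108, 0, 0, 0, -0.0056], [0.073, 0.108, 0, 0, 0, -0.0056], [0, 0, 0, 0, 0, -0.0056]])

```text
time_s: 1.82
eef_pos: [0.4931, -0.0889, 0.2227]
eef_rot: [-3.138, -0.001, -0.114]
ft_force: [0.2, 0.2, 0.7]
gripper_width: 0.008
finger_force: 0.0
```

Run:
```python
from h import *
o=bot.get_obs();print(o["eef_pos"],o["eef_rot"],o["time_s"],o["gripper_width"])
im,d=bot.grab_frame("wrist");cv2.imwrite("pics/w1.png",im[...,::-1])
c=bot.calibration("wrist");H=np.array(c["hand_eye"])
T=np.eye(4);T[:3,:3]=Rotation.from_euler("xyz",o["eef_rot"]).as_matrix();T[:3,3]=o["eef_pos"]
W=T@H
P=pts("wrist",d,dict(intrinsics=c["intrinsics"],position=W[:3,3],rotation=Rotation.from_matrix(W[:3,:3]).as_euler("xyz")))
h=cv2.cvtColor(im,cv2.COLOR_RGB2HSV)
for nm,lo,hi in(("yellow",22,35),("orange",8,18),("purple",125,160)):
    m=cv2.inRange(h,(lo,130,60),(hi,255,255))
    k,l,s,ce=cv2.connectedComponentsWithStats(m)
    for i in range(1,k):
        if s[i,4]>200:
            q=P[(l==i)&(d>0)]
            if len(q):print(nm,s[i].tolist(),q.mean(0).round(3),np.percentile(q,2,0).round(3),np.percentile(q,98,0).round(3))
```

```text
[ 0.49311206 -0.08891803  0.2227267 ] [-3.13842474e+00 -1.42535491e-03 -1.13529171e-01] 1.8167 0.007992359779698036
yellow [149, 159, 42, 37, 1412] [0.528 0.052 0.105] [0.511 0.035 0.102] [0.545 0.069 0.107]
yellow [280, 159, 38, 38, 1375] [ 0.514 -0.07   0.105] [ 0.496 -0.087  0.103] [ 0.531 -0.053  0.107]
orange [0, 0, 640, 279, 123859] [ 0.535 -0.126  0.   ] [ 0.347 -0.482 -0.002] [0.714 0.312 0.002]
orange [164, 0, 11, 61, 275] [ 0.688  0.067 -0.001] [ 0.657  0.062 -0.002] [0.717 0.072 0.001]
orange [86, 311, 120, 39, 4116] [0.303 0.189 0.01 ] [ 0.263 -0.042 -0.002] [0.517 0.278 0.318]
orange [436, 311, 120, 44, 4830] [ 0.233 -0.319  0.002] [ 0.192 -0.4   -0.002] [ 0.271 -0.239  0.001]
orange [314, 312, 13, 35, 242] [ 0.304 -0.066  0.052] [ 0.24  -0.092 -0.002] [ 0.513 -0.053  0.326]
```

View pics/w1.png

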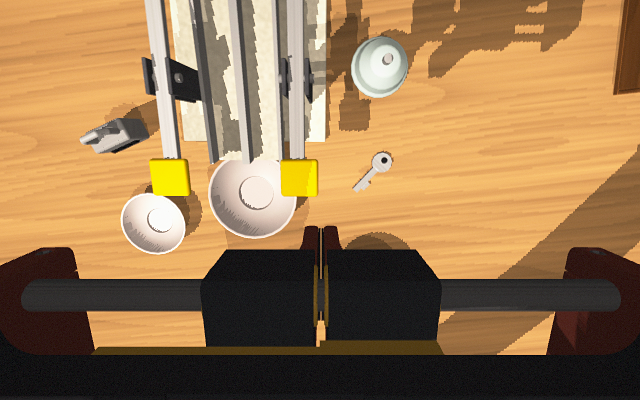

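The wrist view shows the right pad at (299,177), which gives (0.514, -0.070, 0.105). The dish is below the outlets and there's nothing above the pad.

Call:
play_rows(increments=[[0.042, 0.038, 0, 0, 0, 0], [0.042, 0.038, 0, 0, 0, 0], [0, 0, -0.1, 0, 0, 0], [0, 0, -0.1, 0, 0, 0], [0, 0, -0.1, 0, 0, 0], [0, 0, -0.1, 0, 0, 0], [0, 0, -0.03, 0, 0, 0], [0, 0, 0, 0, 0, 0]])

```text
time_s: 2.53
eef_pos: [0.5094, -0.0772, 0.1133]
eef_rot: [3.141, 0.004, -0.121]
ft_force: [1.0, -0.1, 0.5]
gripper_width: 0.004
finger_force: 0.0
```

Call:
play_rows(increments=[[0, 0, -0.016, 0, 0, 0], [0, 0, -0.016, 0, 0, 0], [0, 0, -0.016, 0, 0, 0], [0, 0, -0.016, 0, 0, 0], [0, 0, -0.016, 0, 0, 0], [0, 0, -0.016, 0, 0, 0], [0, 0, -0.016, 0, 0, 0], [0, 0, -0.016, 0, 0, 0], [0, 0, 0, 0, 0, 0], [0, 0, 0, 0, 0, 0]])

```text
time_s: 3.37
eef_pos: [0.5116, -0.0762, 0.0831]
eef_rot: [-3.141, -0.0, -0.12]
ft_force: [1.5, -0.7, 4.0]
gripper_width: 0.008
finger_force: 2.1
```

Call:
play_rows(increments=[[0, 0, 0, 0, 0, 0], [0, 0, 0, 0, 0, 0], [0, 0, 0, 0, 0, 0], [0, 0, 0, 0, 0, 0], [0, 0, 0, 0, 0, 0], [0, 0, 0, 0, 0, 0], [0, 0, 0, 0, 0, 0], [0, 0, 0, 0, 0, 0]])

```text
time_s: 4.03
eef_pos: [0.5114, -0.0762, 0.0832]
eef_rot: [-3.141, -0.0, -0.12]
ft_force: [0.7, -0.2, 4.2]
gripper_width: 0.007
finger_force: 2.0
```

```bash
cat > f.py <<'E'
from h import *
import sys
for n in("scene","side"):
    im,d=bot.grab_frame(n);P=pts(n,d);h=cv2.cvtColor(im,cv2.COLOR_RGB2HSV)
    a=cv2.resize(im[160:260,270:400],None,fx=4,fy=4) if n=="scene" else cv2.resize(im[160:260,260:420],None,fx=4,fy=4)
    cv2.imwrite(f"pics/{n}{sys.argv[1]}.png",a[...,::-1])
    for nm,lo,hi in(("purple",125,160),("yellow",22,35)):
        k,l,s,ce=cv2.connectedComponentsWithStats(cv2.inRange(h,(lo,80,50),(hi,255,255)))
        for i in range(1,k):
            q=P[(l==i)&(d>0)]
            if s[i,4]>15 and len(q):print(n,nm,s[i].tolist(),np.median(q,0).round(3))
E
python3 f.py 2
```

```text
scene yellow [436, 72, 8, 10, 56] [0.54  0.629 0.14 ]
scene yellow [316, 167, 15, 12, 112] [0.53  0.055 0.107]
scene yellow [286, 193, 12, 9, 40] [ 0.525 -0.069  0.085]
side purple [345, 224, 8, 7, 42] [0.455 0.02  0.035]
side yellow [346, 197, 11, 7, 45] [ 0.511 -0.062  0.079]
side yellow [320, 203, 14, 9, 78] [0.526 0.053 0.106]
```

View pics/scene2.png

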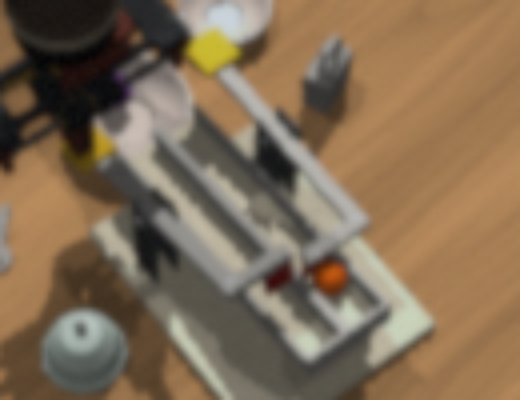

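The crop shows the gate lifted and the purple fob out of the lane, in the dish near (120,85). The orange fob is still in place at (330,277). Now I'll raise the arm to release the lever and check the fob again.

Call:
play_rows(increments=[[0, 0, 0.02, 0, 0, 0], [0, 0, 0.02, 0, 0, 0], [0, 0, 0.02, 0, 0, 0], [0, 0, 0.03, 0, 0, 0], [0, 0, 0.04, 0, 0, 0], [0, 0, 0.1, 0, 0, 0], [0, 0, 0.1, 0, 0, 0], [0, 0, 0.1, 0, 0, 0], [0, 0, 0.1, 0, 0, 0], [0, 0, 0, 0, 0, 0]])

```text
time_s: 4.97
eef_pos: [0.5136, -0.0764, 0.221]
eef_rot: [3.141, -0.007, -0.12]
ft_force: [1.3, 0.4, 0.6]
gripper_width: 0.01
finger_force: 0.0
```

Call:
play_rows(increments=[[-0.05, -0.14, 0, 0, 0, 0], [-0.05, -0.14, 0, 0, 0, 0], [-0.05, -0.14, 0, 0, 0, 0], [-0.05, -0.14, 0, 0, 0, 0], [-0.05, -0.14, 0, 0, 0, 0], [0, 0, 0, 0, 0, 0], [0, 0, 0, 0, 0, 0], [0, 0, 0, 0, 0, 0], [0, 0, 0, 0, 0, 0], [0, 0, 0, 0, 0, 0]])

```text
time_s: 5.8
eef_pos: [0.4494, -0.2498, 0.2157]
eef_rot: [-3.141, -0.0, -0.118]
ft_force: [-0.2, 1.0, -0.0]
gripper_width: 0.003
finger_force: 0.0
```

```bash
python3 f.py 3; python3 -c "
from cell import bot;o=bot.get_obs();print(o['time_s'],o['ft_force'])"; python3 f.py 4
```

```text
scene purple [297, 183, 8, 7, 39] [ 0.483 -0.002  0.03 ]
scene yellow [437, 72, 7, 10, 55] [0.539 0.63  0.141]
scene yellow [316, 167, 15, 12, 112] [0.53  0.056 0.106]
scene yellow [284, 187, 15, 12, 114] [ 0.516 -0.068  0.106]
side purple [344, 222, 7, 7, 39] [0.473 0.004 0.026]
side yellow [345, 189, 13, 9, 65] [ 0.513 -0.067  0.106]
side yellow [320, 203, 14, 9, 81] [0.525 0.054 0.106]
5.9 [ 0.89533431  0.65829125 -0.11375806]
scene purple [297, 183, 8, 7, 40] [ 0.483 -0.002  0.03 ]
scene yellow [436, 72, 8, 10, 56] [0.539 0.63  0.142]
scene yellow [316, 167, 15, 12, 111] [0.53  0.055 0.106]
scene yellow [284, 187, 15, 12, 113] [ 0.516 -0.068  0.106]
side purple [344, 222, 7, 7, 39] [0.472 0.004 0.026]
side yellow [345, 190, 13, 8, 63] [ 0.512 -0.065  0.106]
side yellow [320, 203, 14, 9, 79] [0.524 0.054 0.106]
```

View pics/scene4.png

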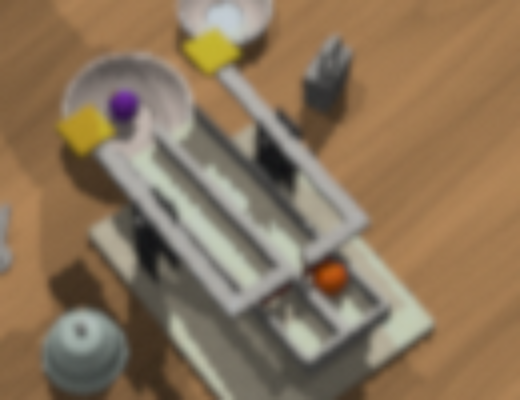

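The purple fob is at rest near the dish centre (123,105). Both pads are back up at 106 mm, and the orange fob (330,277) hasn't moved.

```bash
python3 -c "
from cell import bot;print(bot.sign_off())"
```

```text
the job is handed in; nothing more can be done
None
```

Job handed in: the right lever was pressed and released, the purple fob is at rest in the large white dish, both levers are back up, and the orange fob is still in its lane; the hand-in call returned no verdict.

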